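# Stand the capped plant samples in their holders

## Robot

A 6-joint arm with a two-finger parallel gripper is mounted at the origin on the work surface. World frame = base frame: x ahead of the robot, y to its left, z up, the work surface at z = 0. Lengths are in m, angles in rad, forces in N, time in s.
With the tool pointing down it reaches from about 0.275 to 0.75 m from the base axis. Payload 10.2 kg.
Tool frame: the origin (TCP) lies between the finger pads; the fingertips stand 17 mm ahead of it and the grasp point (between the pads) lies 2 mm behind it; z points along the fingers, y is the line along which they close (so a half turn about z gives the same grasp; the last joint's range is limited). The gripper opens to 85 mm and grips with 20 to 120 N. Pads are 22 mm wide; open, the fingers measure 114 mm over their backs; the gripper's body (76 mm by 85 mm) begins 54 mm behind the grasp point. The pads swing forward as they close: fully open they stand 13 mm farther back than shut.
Start: joints at [-1.474, 0.313, 1.498, -0, 1.331, -0.223], TCP at [0.165, -0.498, 0.248] pointing down, gripper open.
Joint ranges: [-2.94, 2.94], [-0.97, 2.17], [0.19, 2.56], [-1.23, 4.37], [0.02, 3.11], [-2.88, 2.88]. Speed limits (rad/s): [2.39, 2.39, 3.01, 3.14, 3.14, 3.14].

## Interface

Orientations are given as a unit quaternion [x, y, z, w].
In Python, from rig import arm gives the robot as it stands.
- The arm moves only by the tool send_rows, never from a script. Its argument "moves" is a list of rows, each an object of numbers: "ax", "ay", "az": the turn, a rotation vector about the tool's x, y, z in degrees; "tx", "ty", "tz": the shift along the tool's x, y, z in m; "jaw": the finger opening in m, from 0 to 0.0854. A call has 1 to 8 rows; each row shifts and turns the commanded pose from where the row before left it, along the tool's axes as they then stand; what a row does not reach is not made up. A row lasts 1/10 s, in which the tool goes at most 50 mm and 8.59 degrees, less where a joint would pass 70% of its speed; a pose out of reach is approached as far as the arm can. A call with a gripper value outside its range is refused whole. The fingers move at their own pace and stop on an object; the grip force is fixed at half the most. Time passes only in rows, so rows that do not move let the fingers close. It gives the time, the measured TCP pose, the force, the opening and the grip force at its end, in the units of the state.
- arm.get_state(): the state, without advancing time (a new reading comes with each control period).
- arm.get_image(name): name is "scene" or "top" or "wrist"; returns a dict with "frame" (400x640x3 uint8, blue, green, red), "range_z" (400x640 float32, m along the optical axis (not along the pixel's ray), 0 where there is no reading), "vfov" (degrees; the focal length in pixels is half the picture's height over the tangent of half this angle, whatever the lens; pixels are square), "cx", "cy" (the principal point, pixels), "world_from_camera" (4x4, takes a point from camera to world coordinates); the wrist camera has in their place "mount" (4x4, takes a point from camera to tool coordinates, whose origin is the TCP and whose axes are the flange's). Camera axes: x right, y up, looking along -z (the intrinsics and any distortion apply to the point x, -y, -z); pixel columns grow to the right and rows downward; lengths in m; the calibration is good to about 2 mm. The wrist camera is an equidistant fisheye: a pixel r from the principal point sees the ray r / f radians off the axis. A picture is of the moment at which its call begins: read the wrist's pose just before it.
- arm.hand_in(): hands the job in; it is judged then, once.
The state is a dict: "clock": time; "joint_pos": joint angles; "dq": joint speeds; "effort": joint torques, N m; "tcp_pos": TCP position; "ee_rot": TCP orientation; "force": force on the tool from outside, world axes, zero at the start; "ft_torque": the same for the moment, N m; "width": finger opening in m; "grasp_force": force on a finger pad.
Only numpy, scipy, OpenCV 4.12 (cv2) and the standard library are available. Lean on these libraries where they do the work, as an engineer would, in place of code of your own. Each camera call takes 0.05 s, during which the arm holds its last target. There are 200 camera calls.

## Task

Stand the four capped leaf samples upright, each in the middle of its own grey holder: the wide jar in the large round tray, the narrow vial in the small round tray and the square bottle in the square tray. The tall tube must stay warm in the heating block until those three are in place; then lift it straight up out of its well and stand it in the deep cup. Keep the samples upright, set the glass down gently rather than dropping it, and let go of everything.

Things in the scene. Friction and masses are not known exactly. Their poses are not given: they have to be found in the camera images.
- jar_mid (a point): Wide round jar, 54 mm diameter, 60 mm tall (the cap, 16 mm high, is as wide as the body), about 0.16 kg. It has a pale translucent glass body with green leaf inside and a blue screw cap; loose, stands upright on the table at the start, anywhere among the other glassware. The point is on its axis half-way up, z up.
- vial_mid (a point): Narrow round vial, 30 mm diameter, 64 mm tall (cap 16 mm high, as wide as the body), about 0.06 kg. It has a pale translucent glass body with green leaf inside and a blue screw cap; loose, stands upright on the table at the start, anywhere among the other glassware. The point is on its axis half-way up, z up.
- bottle_mid (a point): Square bottle, 82 mm tall: body 40 x 40 x 56 mm, 24 mm neck, round cap 28 mm wide and 18 mm high; about 0.14 kg. Pale glass, green leaf inside, blue cap; loose, upright on the table among the glassware (the bigger square bottles without leaf at the table's far edge are stock). The point is on its axis half-way up, z up, x and y square to the body's sides. Any turn in its tray will do.
- tube_mid (a point): Tall straight tube with flat foot, 22 mm diameter, 115 mm tall (cap 18 mm high, as wide as the body), about 0.05 kg, pale glass with green leaf inside and a blue cap; loose. At the start it stands upright in a well of the heating block with its top 55 mm above the block. The point is on its axis half-way up, z up.
- large_tray_floor (a point): Large round tray: 80 mm outer, 74 mm inner diameter, rim top 10 mm above the table and 6 mm above its inner floor; fixed to the table, mid-grey plastic. The point is the centre of its inner floor, z up.
- small_tray_floor (a point): Small round tray: 54 mm outer, 48 mm inner diameter, rim top 10 mm above the table and 6 mm above its inner floor; fixed to the table, mid-grey plastic. The point is the centre of its inner floor, z up.
- square_tray_floor (a point): Square tray: 64 mm outer, 58 mm inner width, rim top 10 mm above the table and 7 mm above its inner floor; fixed to the table, mid-grey plastic. The point is the centre of its inner floor, z up, x and y square to its sides.
- cup_floor (a point): Deep cup: 48 mm outer, 42 mm inner diameter, rim top 45 mm above the table and 40 mm above its inner floor; fixed to the table, mid-grey plastic. The point is the centre of its inner floor, z up.
- well (a point): Mouth centre of the well that holds the tall tube, on the heating block: a fixed aluminium block 76 x 76 mm and 72 mm high with four equal wells 60 mm deep and 24 mm wide (1 mm clear all round the tube) on a 32 mm square pattern, and a white control box 36 mm long, 40 mm high (with a knob to 48 mm) on its +x side. z up; the block's centre lies 16 mm along +x and 16 mm along -y of this point's axes.
Things that resemble listed ones, but are neither listed nor needed, are in the scene too. What is shaped like the part that bears tube_mid but yellow is not meant.

How it is judged:
On the way, in this order (a step that is already met when the one before it is completed fails the run):
1. the jar, the vial and the square bottle stand released in their trays while the tube is still in the heating block (horizontal distance between jar_mid and large_tray_floor below 0.013 m and z of jar_mid in the frame of large_tray_floor between 0.025 and 0.035 m and angle between each of jar_mid, vial_mid, bottle_mid's own z axis and vertical below 0.12 rad and contact force between the fingers and jar below 0.1 N and horizontal distance between vial_mid and small_tray_floor below 0.012 m and z of vial_mid in the frame of small_tray_floor between 0.027 and 0.037 m and contact force between the fingers and vial below 0.1 N and horizontal distance between bottle_mid and square_tray_floor below 0.015 m and z of bottle_mid in the frame of square_tray_floor between 0.036 and 0.046 m and contact force between the fingers and bottle below 0.1 N and horizontal distance between tube_mid and well below 0.01 m and z of tube_mid in the frame of well below 0.01 m), for 0.2 s.
2. the tube has been lifted clear of its well (z of tube_mid in the frame of well above 0.055 m), for 0.05 s.
At the end, for the whole second after the job is handed in: Jar, vial, square bottle and tube each stand upright (within 0.12 rad) and at rest on the floor of their own holder (height within 5 mm), within 13, 12, 15 and 13 mm of its centre, released (horizontal distance between jar_mid and large_tray_floor below 0.013 m and z of jar_mid in the frame of large_tray_floor between 0.025 and 0.035 m and angle between each of jar_mid, vial_mid, bottle_mid, tube_mid's own z axis and vertical below 0.12 rad and contact force between the fingers and jar below 0.1 N and linear speed of each of jar, vial, bottle, tube below 0.02 m/s and horizontal distance between vial_mid and small_tray_floor below 0.012 m and z of vial_mid in the frame of small_tray_floor between 0.027 and 0.037 m and contact force between the fingers and vial below 0.1 N and horizontal distance between bottle_mid and square_tray_floor below 0.015 m and z of bottle_mid in the frame of square_tray_floor between 0.036 and 0.046 m and contact force between the fingers and bottle below 0.1 N and horizontal distance between tube_mid and cup_floor below 0.013 m and z of tube_mid in the frame of cup_floor between 0.0525 and 0.0625 m and contact force between the fingers and tube below 0.1 N); the robot touches nothing.
It fails at once if a sample is tipped over (angle between any of jar_mid, vial_mid, bottle_mid, tube_mid's own z axis and vertical above 0.8 rad).
It fails at once if a sample is dropped into its holder from more than about 25 mm ((horizontal distance between jar_mid and large_tray_floor below 0.03 m and contact force between the fingers and jar below 0.1 N and linear speed of jar above 0.75 m/s) or (horizontal distance between vial_mid and small_tray_floor below 0.03 m and contact force between the fingers and vial below 0.1 N and linear speed of vial above 0.75 m/s) or (horizontal distance between bottle_mid and square_tray_floor below 0.03 m and contact force between the fingers and bottle below 0.1 N and linear speed of bottle above 0.75 m/s) or (horizontal distance between tube_mid and cup_floor below 0.03 m and contact force between the fingers and tube below 0.1 N and linear speed of tube above 0.75 m/s)).
It also fails if it takes over 120 s, if anything falls off the work surface, if the arm or the gripper's body presses on something with over 40 N, if the wrist force passes 120 N, or if a joint passes its speed limit or range.

## Working session

There is one attempt and no reset: what is moved stays moved. The work goes in short steps, Python scripts to look and compute and a tool call to move; the robot and the scene stay as the last step left them, time stands still between calls to the robot, and variables do not carry over. Pictures are saved under pics/ and viewed, at most 15 in all, crops included, and the job is handed in when it is done.

Besides the shell and the picture viewer there is one more tool, called after ">>>" as name(argument=value, ...), one argument or row to a line, values as JSON. send_rows: Moves the arm, as the interface text tells. Its arguments: {"type":"object","properties":{"moves":{"type":"array"}},"required":["moves"]}

```bash
mkdir -p pics; ls; python3 - <<'E'
from rig import arm
import cv2,pickle,numpy as np
s=arm.get_state();print(s)
d={}
for n in("scene","top"):
    i=arm.get_image(n);d[n]=i;cv2.imwrite(f"pics/{n}0.png",i["frame"]);print(n,i["vfov"],i["cx"],i["cy"],i["world_from_camera"].round(3).tolist(),(i["range_z"]>0).mean())
pickle.dump(d,open("d0.pkl","wb"))
E
```

```text
pics
{'clock': 0.0, 'joint_pos': array([-1.47440420e+00,  3.13433001e-01,  1.49847034e+00, -5.30590414e-05,
        1.33100717e+00, -2.23408805e-01]), 'dq': array([-0.00033253, -0.00070538, -0.00172423, -0.00138703,  0.00138162,
        0.00017085]), 'effort': array([-1.41340442e-04, -4.12264001e+01, -2.59743780e+01, -1.82861913e-04,
        4.10978770e-03,  1.38850203e-05]), 'tcp_pos': array([ 0.1649954 , -0.49813275,  0.24773125]), 'ee_rot': array([ 9.87241916e-01,  1.59226145e-01,  1.61048501e-05, -6.59233480e-04]), 'force': array([-0.11546306, -0.94084516,  0.18638449]), 'ft_torque': array([-0.0218937 , -0.03938776,  0.03229035]), 'grasp_force': 0.0, 'width': 0.08532070930364402}
scene 44.3879072979753 316.7826127382485 204.0264129593362 [[-0.404, -0.777, 0.482, 1.091], [0.915, -0.35, 0.203, 0.284], [0.011, 0.523, 0.852, 1.078], [0.0, 0.0, 0.0, 1.0]] 0.995984375
top 51.88873927830851 321.70107837790687 194.56627681835744 [[0.02, 0.997, -0.073, 0.453], [-1.0, 0.02, -0.004, 0.058], [-0.002, 0.073, 0.997, 1.031], [0.0, 0.0, 0.0, 1.0]] 0.9959375
```

View pics/scene0.png

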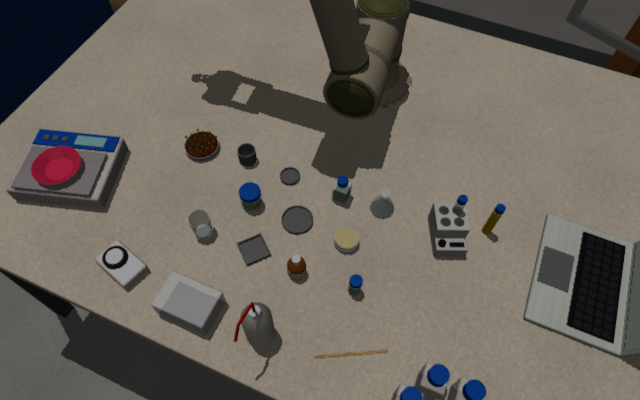

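View pics/top0.png

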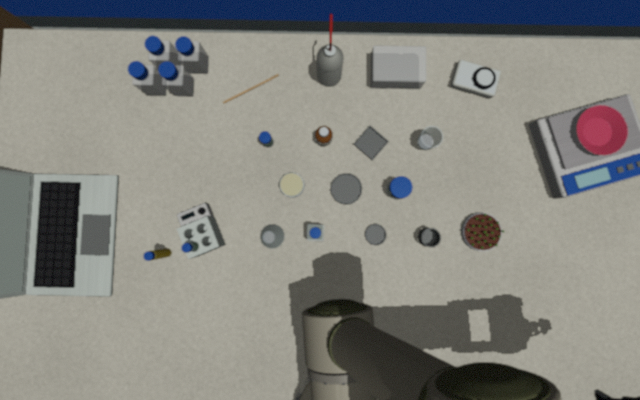

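Top view: jar cap (400,187), vial (265,138), bottle (315,232), tube in block (187,246). Large tray (346,188), small tray (375,234), square tray (370,142), cup (429,237). The amber tube (157,254) is a decoy. The scene view agrees with this.

```bash
cat > h.py <<'E'
import numpy as np,cv2
def f(i): return i["frame"].shape[0]/2/np.tan(np.radians(i["vfov"])/2)
def cast(i,u,v,z):
    d=np.array([(u-i["cx"])/f(i),-(v-i["cy"])/f(i),-1.]);T=i["world_from_camera"]
    w=T[:3,:3]@d;o=T[:3,3];return o+w*(z-o[2])/w[2]
def cloud(i):
    v,u=np.mgrid[:400,:640];z=i["range_z"];p=np.stack([(u-i["cx"])/f(i)*z,-(v-i["cy"])/f(i)*z,-z],-1)
    T=i["world_from_camera"];return p@T[:3,:3].T+T[:3,3]
def blobs(m,amin=20):
    c,_=cv2.findContours(m.astype(np.uint8)*255,cv2.RETR_EXTERNAL,cv2.CHAIN_APPROX_NONE)
    return [k for k in c if cv2.contourArea(k)>=amin]
E
python3 - <<'E'
import pickle;from h import *
d=pickle.load(open("d0.pkl","rb"))
for n in d:
    i=d[n];C=cloud(i);hsv=cv2.cvtColor(i["frame"],cv2.COLOR_BGR2HSV).astype(int)
    b=(hsv[...,0]>100)&(hsv[...,0]<125)&(hsv[...,1]>130)&(hsv[...,2]>50)
    print(n)
    for c in blobs(b,15):
        m=np.zeros((400,640),np.uint8);cv2.drawContours(m,[c],-1,1,-1);m=(m>0)&(i["range_z"]>0)
        if m.sum()>1500:continue
        P=C[m];zt=np.percentile(P[:,2],90);Q=P[P[:,2]>zt-.006]
        (u,v),r=cv2.minEnclosingCircle(c)
        print("blue",round(u),round(v),"r",round(r,1),"ztop",zt.round(4),"cloud",Q.mean(0).round(4),"ray",cast(i,u,v,zt).round(4),"ext",np.ptp(Q,0).round(3))
    g=(hsv[...,1]<60)&(hsv[...,2]<115)
    for c in blobs(cv2.morphologyEx(g.astype(np.uint8),cv2.MORPH_OPEN,np.ones((3,3))),100):
        if cv2.contourArea(c)>3000: continue
        (u,v),(a,e),t=cv2.minAreaRect(c);p=cast(i,u,v,.008);x=np.array([cast(i,*q,.008)[:2] for q in cv2.boxPoints(((u,v),(a,e),t))])
        print("grey",round(u),round(v),p.round(4),"dims",np.linalg.norm(x[1]-x[0]).round(4),np.linalg.norm(x[2]-x[1]).round(4),"ang",np.degrees(np.arctan2(*(x[1]-x[0])[::-1])).round(1), "medz",np.median(C[int(v)-3:int(v)+4,int(u)-3:int(u)+4,2]).round(4))
i=d["top"];a=cv2.resize(i["frame"][90:300,140:460],None,fx=2.5,fy=2.5,interpolation=cv2.INTER_CUBIC);cv2.imwrite("pics/crop0.png",a)
C=cloud(i);print("table z",C[285:290,240:260,2].mean(),C[60:70,110:120,2].mean(),C[110:120,480:500,2].mean())
E
```

```text
scene
blue 411 396 r 10.3 ztop 0.1264 cloud [0.8562 0.3823 0.1245] ray [0.8604 0.3836 0.1264] ext [0.029 0.036 0.008]
blue 475 390 r 10.8 ztop 0.1266 cloud [0.801  0.4891 0.1245] ray [0.8021 0.4887 0.1266] ext [0.038 0.037 0.008]
blue 439 374 r 10.6 ztop 0.1263 cloud [0.8014 0.4191 0.1242] ray [0.8021 0.4191 0.1263] ext [0.039 0.038 0.009]
blue 356 281 r 6.3 ztop 0.0665 cloud [0.6638 0.2018 0.0642] ray [0.6648 0.2023 0.0665] ext [0.028 0.027 0.008]
blue 500 208 r 4.3 ztop 0.1173 cloud [0.3812 0.445  0.1154] ray [0.3836 0.4444 0.1173] ext [0.021 0.019 0.006]
blue 462 198 r 4.3 ztop 0.1299 cloud [0.4009 0.3575 0.1271] ray [0.4037 0.3574 0.1299] ext [0.021 0.018 0.009]
blue 249 191 r 10.3 ztop 0.0628 cloud [ 0.5504 -0.125   0.0606] ray [ 0.5512 -0.1242  0.0628] ext [0.053 0.05  0.009]
blue 342 180 r 5.4 ztop 0.0845 cloud [0.438  0.0767 0.0824] ray [0.4397 0.0774 0.0845] ext [0.026 0.027 0.008]
blue 76 140 r 42.6 ztop 0.0577 cloud [ 0.5917 -0.6185  0.055 ] ray [ 0.5938 -0.6185  0.0577] ext [0.109 0.224 0.01 ]
grey 453 390 [0.7837 0.4721 0.008 ] dims 0.043 0.0199 ang -174.5 medz 0.0473
gr
[... 3762 characters left out ...]
0.0148
grey 555 142 [ 0.6732 -0.5209  0.008 ] dims 0.0097 0.136 ang -70.4 medz 0.0527
grey 577 135 [ 0.6912 -0.5779  0.008 ] dims 0.0375 0.1079 ang -74.4 medz 0.0628
grey 465 87 [ 0.8105 -0.2959  0.008 ] dims 0.0568 0.1205 ang -44.7 medz 0.0274
grey 394 71 [ 0.8482 -0.1159  0.008 ] dims 0.0891 0.1408 ang -1.2 medz 0.0588
grey 325 69 [0.8501 0.0595 0.008 ] dims 0.0825 0.0916 ang -43.0 medz 0.1116
grey 173 70 [0.8384 0.4488 0.008 ] dims 0.1325 0.1764 ang 1.7 medz 0.1216
grey 487 30 [ 0.9603 -0.3526  0.008 ] dims 0.0292 0.7836 ang 0.1 medz -0.7009
grey 173 25 [0.9594 0.4524 0.008 ] dims 0.0299 0.7928 ang 3.4 medz -0.7043
table z -0.0014374323555734424 -0.001717012776065312 0.0036168559696782977
```

View pics/crop0.png

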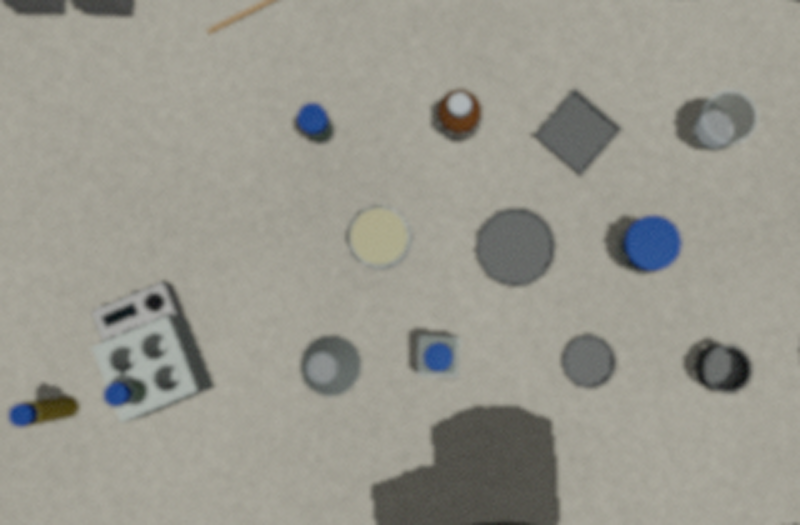

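Two-view positions agree within about 4 mm, so I'll use the means. First I turn the tool so that its y axis lies along world x.

>>> send_rows(
  moves=[
    {"az": -8.5},
    {"az": -8.5},
    {"az": -8.5},
    {"az": -8.5},
    {"az": -8.5},
    {"az": -8.5},
    {"az": -8.5},
    {"az": -8.5},
  ],
)

```text
schema error: expected keys ax, ay, az, tx, ty, tz, jaw
```

>>> send_rows(
  moves=[
    {"az": -3.65},
    {"tx": 0.04,"ty": 0.03},
    {"tx": 0.04,"ty": 0.03},
    {"tx": 0.04,"ty": 0.03},
    {"tx": 0.04,"ty": 0.03},
    {"tx": 0.04,"ty": 0.03},
    {"tx": 0.04,"ty": 0.03},
    {},
  ],
)

```text
schema error: expected keys ax, ay, az, tx, ty, tz, jaw
```

All keys are required in every row.

>>> send_rows(
  moves=[
    {"ax": 0,"ay": 0,"az": -8.5,"tx": 0,"ty": 0,"tz": 0,"jaw": 0.085},
    {"ax": 0,"ay": 0,"az": -8.5,"tx": 0,"ty": 0,"tz": 0,"jaw": 0.085},
    {"ax": 0,"ay": 0,"az": -8.5,"tx": 0,"ty": 0,"tz": 0,"jaw": 0.085},
    {"ax": 0,"ay": 0,"az": -8.5,"tx": 0,"ty": 0,"tz": 0,"jaw": 0.085},
    {"ax": 0,"ay": 0,"az": -8.5,"tx": 0,"ty": 0,"tz": 0,"jaw": 0.085},
    {"ax": 0,"ay": 0,"az": -8.5,"tx": 0,"ty": 0,"tz": 0,"jaw": 0.085},
    {"ax": 0,"ay": 0,"az": -8.5,"tx": 0,"ty": 0,"tz": 0,"jaw": 0.085},
    {"ax": 0,"ay": 0,"az": -8.5,"tx": 0,"ty": 0,"tz": 0,"jaw": 0.085},
  ],
)

```text
clock: 0.9
tcp_pos: [0.165, -0.4982, 0.248]
ee_rot: [0.727, 0.686, 0.0, -0.0]
force: [-1.0, -0.1, 0.3]
width: 0.085
grasp_force: 0.0
```

>>> send_rows(
  moves=[
    {"ax": 0,"ay": 0,"az": -3.65,"tx": 0,"ty": 0,"tz": 0,"jaw": 0.085},
    {"ax": 0,"ay": 0,"az": 0,"tx": 0.04,"ty": 0.03,"tz": 0,"jaw": 0.085},
    {"ax": 0,"ay": 0,"az": 0,"tx": 0.04,"ty": 0.03,"tz": 0,"jaw": 0.085},
    {"ax": 0,"ay": 0,"az": 0,"tx": 0.04,"ty": 0.03,"tz": 0,"jaw": 0.085},
    {"ax": 0,"ay": 0,"az": 0,"tx": 0.04,"ty": 0.03,"tz": 0,"jaw": 0.085},
    {"ax": 0,"ay": 0,"az": 0,"tx": 0.04,"ty": 0.03,"tz": 0,"jaw": 0.085},
    {"ax": 0,"ay": 0,"az": 0,"tx": 0.04,"ty": 0.03,"tz": 0,"jaw": 0.085},
    {"ax": 0,"ay": 0,"az": 0,"tx": 0,"ty": 0,"tz": 0,"jaw": 0.085},
  ],
)

```text
clock: 1.7
tcp_pos: [0.3474, -0.2542, 0.2483]
ee_rot: [0.705, 0.709, 0.001, -0.0]
force: [-1.1, -0.1, -0.1]
width: 0.085
grasp_force: 0.0
```

>>> send_rows(
  moves=[
    {"ax": 0,"ay": 0,"az": 0,"tx": 0.025,"ty": 0.04,"tz": 0,"jaw": 0.085},
    {"ax": 0,"ay": 0,"az": 0,"tx": 0.025,"ty": 0.04,"tz": 0,"jaw": 0.085},
    {"ax": 0,"ay": 0,"az": 0,"tx": 0.025,"ty": 0.04,"tz": 0,"jaw": 0.085},
    {"ax": 0,"ay": 0,"az": 0,"tx": 0.025,"ty": 0.04,"tz": 0,"jaw": 0.085},
    {"ax": 0,"ay": 0,"az": 0,"tx": 0.03,"ty": 0.04,"tz": 0,"jaw": 0.085},
    {"ax": 0,"ay": 0,"az": 0,"tx": 0,"ty": 0,"tz": 0,"jaw": 0.085},
  ],
)

```text
clock: 2.3
tcp_pos: [0.5478, -0.1259, 0.2471]
ee_rot: [0.706, 0.708, 0.0, -0.001]
force: [-0.6, -1.0, -0.2]
width: 0.085
grasp_force: 0.0
```

```bash
cat >> h.py <<'E'
from scipy.spatial.transform import Rotation as R
def wpose(s,i):
    T=np.eye(4);T[:3,:3]=R.from_quat(s["ee_rot"]).as_matrix();T[:3,3]=s["tcp_pos"];return T@i["mount"]
def wcast(i,u,v,z):
    a=np.array([u-i["cx"],-(v-i["cy"])]);r=np.hypot(*a)+1e-9;t=r/f(i)
    d=np.array([*(a/r*np.sin(t)),-np.cos(t)]);w=i["T"][:3,:3]@d;o=i["T"][:3,3];return o+w*(z-o[2])/w[2]
def wproj(i,p):
    c=i["T"][:3,:3].T@(np.array(p)-i["T"][:3,3]);a=c[:2]*[1,-1];n=np.hypot(*a)+1e-9;return np.array([i["cx"],i["cy"]])+a/n*f(i)*np.arctan2(n,-c[2])
def shot(arm,name):
    s=arm.get_state();i=arm.get_image("wrist");i["T"]=wpose(s,i);cv2.imwrite(f"pics/{name}.png",i["frame"]);return i
def wblue(i,h):
    hsv=cv2.cvtColor(i["frame"],cv2.COLOR_BGR2HSV).astype(int)
    b=(hsv[...,0]>100)&(hsv[...,0]<125)&(hsv[...,1]>130)&(hsv[...,2]>50)
    for c in blobs(b,40):
        (u,v),r=cv2.minEnclosingCircle(c);print("blue",round(u),round(v),round(r,1),[wcast(i,u,v,z).round(4)[:2].tolist() for z in h])
def wgrey(i,h):
    hsv=cv2.cvtColor(i["frame"],cv2.COLOR_BGR2HSV).astype(int)
    g=((hsv[...,1]<60)&(hsv[...,2]<115)).astype(np.uint8)
    for c in blobs(cv2.morphologyEx(g,cv2.MORPH_OPEN,np.ones((3,3))),200):
        q=c[:,0].astype(float)
        P=np.array([wcast(i,*k,h)[:2] for k in q]).astype(np.float32)
        (x,y),(a,b),t=cv2.minAreaRect(P)
        if max(a,b)<.15: print("grey",q.mean(0).round(),"c",round(x,4),round(y,4),"dims",round(a,4),round(b,4),"ang",round(t,1))
E
python3 - <<'E'
from rig import arm;from h import *
i=shot(arm,"w1");print(i["vfov"],i["T"].round(3).tolist())
wblue(i,[.06]);wgrey(i,.008)
E
```

```text
65.70646984690485 [[1.0, -0.004, -0.001, 0.547], [0.004, 0.964, 0.266, -0.059], [-0.0, -0.266, 0.964, 0.373], [0.0, 0.0, 0.0, 1.0]]
blue 322 184 25.1 [[0.5479, -0.1246]]
blue 620 221 178.9 [[1.0295, -0.1729]]
blue 607 17 36.2 [[0.9593, 0.1357]]
blue 208 0 9.0 [[0.4263, 0.0777]]
grey [535. 386.] c 1.0415 -0.5828 dims 0.066 0.135 ang 42.6
grey [105. 387.] c 0.0566 -0.5902 dims 0.1323 0.0584 ang 78.2
grey [475. 336.] c 0.8131 -0.3849 dims 0.0532 0.0665 ang 79.5
grey [259. 299.] c 0.4623 -0.3026 dims 0.0403 0.0855 ang 61.9
grey [502. 279.] c 0.8375 -0.2896 dims 0.0625 0.0814 ang 73.8
grey [228. 133.] c 0.435 -0.0724 dims 0.0537 0.055 ang 87.7
grey [421.  32.] c 0.6666 0.0563 dims 0.0275 0.0468 ang 37.6
```

View pics/w1.png

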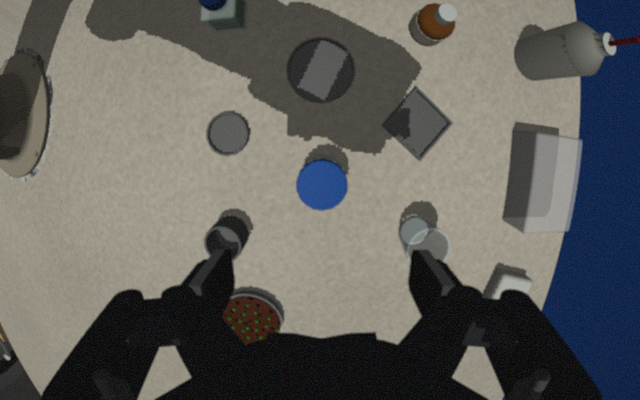

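The wrist view puts the jar cap (322,184) at (0.548,-0.125), matching the mean of the other two. The large tray is at (321,70), the small tray at (228,133) and the square tray at (417,123). Next I grasp the jar.

>>> send_rows(
  moves=[
    {"ax": 0,"ay": 0,"az": 0,"tx": 0.001,"ty": 0,"tz": 0.045,"jaw": 0.085},
    {"ax": 0,"ay": 0,"az": 0,"tx": 0,"ty": 0,"tz": 0.045,"jaw": 0.085},
    {"ax": 0,"ay": 0,"az": 0,"tx": 0,"ty": 0,"tz": 0.045,"jaw": 0.085},
    {"ax": 0,"ay": 0,"az": 0,"tx": 0,"ty": 0,"tz": 0.04,"jaw": 0.085},
    {"ax": 0,"ay": 0,"az": 0,"tx": 0,"ty": 0,"tz": 0.03,"jaw": 0.085},
    {"ax": 0,"ay": 0,"az": 0,"tx": 0,"ty": 0,"tz": 0.01,"jaw": 0.085},
    {"ax": 0,"ay": 0,"az": 0,"tx": 0,"ty": 0,"tz": 0,"jaw": 0.085},
    {"ax": 0,"ay": 0,"az": 0,"tx": 0,"ty": 0,"tz": 0,"jaw": 0.06},
  ],
)

```text
clock: 3.15
tcp_pos: [0.5458, -0.1285, 0.0348]
ee_rot: [0.707, 0.707, 0.0, 0.001]
force: [0.1, 0.6, 0.9]
width: 0.0728
grasp_force: 0.0
```

>>> send_rows(
  moves=[
    {"ax": 0,"ay": 0,"az": 0,"tx": 0,"ty": 0,"tz": 0,"jaw": 0.045},
    {"ax": 0,"ay": 0,"az": 0,"tx": 0,"ty": 0,"tz": 0,"jaw": 0.045},
    {"ax": 0,"ay": 0,"az": 0,"tx": 0,"ty": 0,"tz": 0,"jaw": 0.045},
    {"ax": 0,"ay": 0,"az": 0,"tx": 0,"ty": 0,"tz": 0,"jaw": 0.045},
    {"ax": 0,"ay": 0,"az": 0,"tx": 0,"ty": 0,"tz": 0,"jaw": 0.045},
    {"ax": 0,"ay": 0,"az": 0,"tx": 0,"ty": 0,"tz": 0,"jaw": 0.045},
  ],
)

```text
clock: 3.75
tcp_pos: [0.5462, -0.1282, 0.0354]
ee_rot: [0.707, 0.707, 0.001, 0.002]
force: [-0.8, -0.4, 7.1]
width: 0.0532
grasp_force: 62.5
```

```bash
python3 - <<'E'
from h import *
# refine tray positions from w1 needs pose: recompute
from rig import arm
i=arm.get_image("wrist");T=np.eye(4);T[:3,:3]=R.from_quat([.706,.708,0,-.001]).as_matrix();T[:3,3]=[.5478,-.1259,.2471];i["T"]=T@i["mount"]
for n,p in dict(large=[(288,70),(355,70),(321,37),(321,103)],sq=[(380,124),(415,88),(452,122),(418,160)],small=[(207,133),(250,133),(228,111),(228,156)]).items():
    P=np.array([wcast(i,*q,.008)[:2] for q in p]);print(n,P.round(3).tolist(),P.mean(0).round(4))
E
```

```text
large [[0.508, 0.001], [0.586, 0.001], [0.546, 0.041], [0.547, -0.039]] [0.5468 0.001 ]
sq [[0.616, -0.062], [0.659, -0.017], [0.708, -0.055], [0.665, -0.104]] [ 0.6622 -0.0596]
small [[0.407, -0.071], [0.462, -0.073], [0.435, -0.045], [0.434, -0.1]] [ 0.4347 -0.0725]
```

>>> send_rows(
  moves=[
    {"ax": 0,"ay": 0,"az": 0,"tx": 0,"ty": 0,"tz": -0.02,"jaw": 0.045},
    {"ax": 0,"ay": 0,"az": 0,"tx": 0,"ty": 0,"tz": -0.03,"jaw": 0.045},
    {"ax": 0,"ay": 0,"az": 0,"tx": 0.02,"ty": 0,"tz": 0,"jaw": 0.045},
    {"ax": 0,"ay": 0,"az": 0,"tx": 0.03,"ty": 0,"tz": 0,"jaw": 0.045},
    {"ax": 0,"ay": 0,"az": 0,"tx": 0.03,"ty": 0.001,"tz": 0,"jaw": 0.045},
    {"ax": 0,"ay": 0,"az": 0,"tx": 0.03,"ty": 0,"tz": 0,"jaw": 0.045},
    {"ax": 0,"ay": 0,"az": 0,"tx": 0.016,"ty": 0,"tz": 0,"jaw": 0.045},
    {"ax": 0,"ay": 0,"az": 0,"tx": 0,"ty": 0,"tz": 0,"jaw": 0.045},
  ],
)

```text
clock: 4.6
tcp_pos: [0.5463, -0.0001, 0.0838]
ee_rot: [0.706, 0.708, 0.0, 0.0]
force: [0.3, -0.2, -1.8]
width: 0.0528
grasp_force: 63.4
```

>>> send_rows(
  moves=[
    {"ax": 0,"ay": 0,"az": 0,"tx": 0,"ty": 0,"tz": 0.02,"jaw": 0.045},
    {"ax": 0,"ay": 0,"az": 0,"tx": 0,"ty": 0,"tz": 0.015,"jaw": 0.045},
    {"ax": 0,"ay": 0,"az": 0,"tx": 0,"ty": 0,"tz": 0.005,"jaw": 0.045},
    {"ax": 0,"ay": 0,"az": 0,"tx": 0,"ty": 0,"tz": 0,"jaw": 0.045},
    {"ax": 0,"ay": 0,"az": 0,"tx": 0,"ty": 0,"tz": 0,"jaw": 0.045},
  ],
)

```text
clock: 5.1
tcp_pos: [0.5467, -0.0022, 0.044]
ee_rot: [0.707, 0.707, 0.0, 0.001]
force: [0.5, -0.0, -1.9]
width: 0.053
grasp_force: 63.4
```

```bash
python3 - <<'E'
from rig import arm;from h import *
i=arm.get_image("scene");cv2.imwrite("pics/s1.png",cv2.resize(i["frame"][120:320,200:400],None,fx=3,fy=3));
hsv=cv2.cvtColor(i["frame"],cv2.COLOR_BGR2HSV).astype(int)
i=shot(arm,"w2");wblue(i,[.064])
E
```

```text
blue 321 287 68.3 [[0.5463, 0.0016]]
blue 54 117 36.1 [[0.4265, 0.0761]]
```

View pics/w2.png

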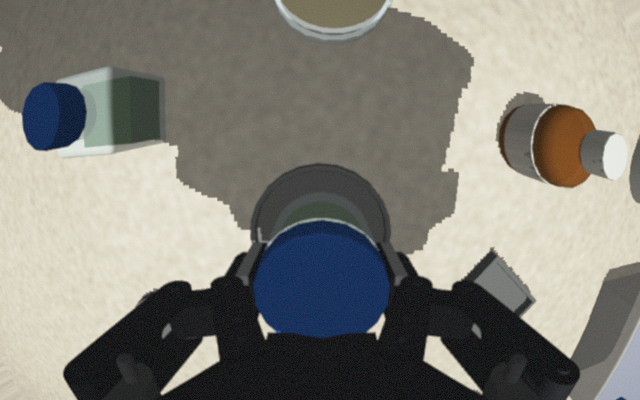

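The jar (321,287) is held over the tray, about 4–5 mm above its floor. I lower it and release.

>>> send_rows(
  moves=[
    {"ax": 0,"ay": 0,"az": 0,"tx": 0,"ty": 0,"tz": 0.003,"jaw": 0.045},
    {"ax": 0,"ay": 0,"az": 0,"tx": 0,"ty": 0,"tz": 0.002,"jaw": 0.045},
    {"ax": 0,"ay": 0,"az": 0,"tx": 0,"ty": 0,"tz": 0,"jaw": 0.045},
    {"ax": 0,"ay": 0,"az": 0,"tx": 0,"ty": 0,"tz": 0,"jaw": 0.045},
  ],
)

```text
clock: 5.6
tcp_pos: [0.5465, -0.0016, 0.0393]
ee_rot: [0.707, 0.707, 0.0, 0.0]
force: [-4.9, -0.1, 9.5]
width: 0.0528
grasp_force: 64.4
```

>>> send_rows(
  moves=[
    {"ax": 0,"ay": 0,"az": 0,"tx": 0,"ty": 0,"tz": 0,"jaw": 0.06},
    {"ax": 0,"ay": 0,"az": 0,"tx": 0,"ty": 0,"tz": 0,"jaw": 0.07},
    {"ax": 0,"ay": 0,"az": 0,"tx": 0,"ty": 0,"tz": 0,"jaw": 0.085},
    {"ax": 0,"ay": 0,"az": 0,"tx": 0,"ty": 0,"tz": 0,"jaw": 0.085},
    {"ax": 0,"ay": 0,"az": 0,"tx": 0,"ty": 0,"tz": -0.03,"jaw": 0.085},
    {"ax": 0,"ay": 0,"az": 0,"tx": 0,"ty": 0,"tz": -0.04,"jaw": 0.085},
    {"ax": 0,"ay": 0,"az": 0,"tx": 0,"ty": 0,"tz": -0.05,"jaw": 0.085},
    {"ax": 0,"ay": 0,"az": 0,"tx": 0,"ty": 0,"tz": -0.04,"jaw": 0.085},
  ],
)

```text
clock: 6.4
tcp_pos: [0.5464, -0.0016, 0.2009]
ee_rot: [0.707, 0.707, 0.0, 0.001]
force: [1.1, -0.3, -0.3]
width: 0.0849
grasp_force: 0.0
```

>>> send_rows(
  moves=[
    {"ax": 0,"ay": 0,"az": 0,"tx": 0.04,"ty": 0.023,"tz": -0.01,"jaw": 0.085},
    {"ax": 0,"ay": 0,"az": 0,"tx": 0.04,"ty": 0.023,"tz": 0,"jaw": 0.085},
    {"ax": 0,"ay": 0,"az": 0,"tx": 0.04,"ty": 0.023,"tz": 0,"jaw": 0.085},
    {"ax": 0,"ay": 0,"az": 0,"tx": 0.04,"ty": 0.023,"tz": 0,"jaw": 0.085},
    {"ax": 0,"ay": 0,"az": 0,"tx": 0.04,"ty": 0.022,"tz": 0,"jaw": 0.085},
    {"ax": 0,"ay": 0,"az": 0,"tx": 0.003,"ty": 0,"tz": 0,"jaw": 0.085},
    {"ax": 0,"ay": 0,"az": 0,"tx": 0,"ty": 0,"tz": 0,"jaw": 0.085},
  ],
)

```text
clock: 7.1
tcp_pos: [0.6602, 0.2022, 0.2073]
ee_rot: [0.707, 0.707, -0.001, -0.0]
force: [0.2, -0.2, -0.0]
width: 0.0846
grasp_force: 0.0
```

```bash
python3 - <<'E'
from rig import arm;from h import *
i=arm.get_image("top");
for z,(u,v) in ((.064,(0,0)),): pass
hsv=cv2.cvtColor(i["frame"],cv2.COLOR_BGR2HSV).astype(int)
b=(hsv[...,0]>100)&(hsv[...,0]<125)&(hsv[...,1]>130)&(hsv[...,2]>50)
for c in blobs(b,20):
    (u,v),r=cv2.minEnclosingCircle(c)
    if r<20: print(round(u),round(v),round(r,1),cast(i,u,v,.064).round(4))
i=shot(arm,"w3");wblue(i,[.064])
E
```

```text
149 256 4.5 [0.372 0.462 0.064]
187 247 4.5 [0.3947 0.3742 0.064 ]
315 232 5.0 [0.4345 0.0762 0.064 ]
347 186 11.2 [0.545  0.0016 0.064 ]
167 71 9.6 [0.8158 0.4419 0.064 ]
138 70 9.6 [0.8152 0.5125 0.064 ]
184 45 9.0 [0.8808 0.4018 0.064 ]
154 46 9.6 [0.8776 0.4764 0.064 ]
blue 495 386 16.6 [[0.9183, -0.0893]]
blue 324 193 16.0 [[0.6618, 0.203]]
blue 42 51 10.8 [[0.3257, 0.3817]]
blue 590 200 205.5 [[0.9869, 0.1983]]
```

The jar is centred in its tray: in the top view the jar is at (0.545,0.002) and the tray at (0.544,0.002). Next I grasp the vial.

>>> send_rows(
  moves=[
    {"ax": 0,"ay": 0,"az": 0,"tx": 0.001,"ty": 0.001,"tz": 0.04,"jaw": 0.085},
    {"ax": 0,"ay": 0,"az": 0,"tx": 0,"ty": 0,"tz": 0.045,"jaw": 0.085},
    {"ax": 0,"ay": 0,"az": 0,"tx": 0,"ty": 0,"tz": 0.045,"jaw": 0.085},
    {"ax": 0,"ay": 0,"az": 0,"tx": 0,"ty": 0,"tz": 0.03,"jaw": 0.085},
    {"ax": 0,"ay": 0,"az": 0,"tx": 0,"ty": 0,"tz": 0.01,"jaw": 0.07},
    {"ax": 0,"ay": 0,"az": 0,"tx": 0,"ty": 0,"tz": 0,"jaw": 0.055},
    {"ax": 0,"ay": 0,"az": 0,"tx": 0,"ty": 0,"tz": 0,"jaw": 0.04},
    {"ax": 0,"ay": 0,"az": 0,"tx": 0,"ty": 0,"tz": 0,"jaw": 0.025},
  ],
)

```text
clock: 8.0
tcp_pos: [0.6625, 0.2023, 0.041]
ee_rot: [0.707, 0.707, 0.002, 0.001]
force: [-1.2, -0.1, 6.1]
width: 0.0288
grasp_force: 59.0
```

>>> send_rows(
  moves=[
    {"ax": 0,"ay": 0,"az": 0,"tx": 0,"ty": 0,"tz": 0,"jaw": 0.025},
    {"ax": 0,"ay": 0,"az": 0,"tx": 0,"ty": 0,"tz": 0,"jaw": 0.025},
    {"ax": 0,"ay": 0,"az": 0,"tx": 0,"ty": 0,"tz": 0,"jaw": 0.025},
    {"ax": 0,"ay": 0,"az": 0,"tx": 0,"ty": 0,"tz": 0,"jaw": 0.025},
    {"ax": 0,"ay": 0,"az": 0,"tx": 0,"ty": 0,"tz": 0,"jaw": 0.025},
  ],
)

```text
clock: 8.5
tcp_pos: [0.6625, 0.2024, 0.041]
ee_rot: [0.707, 0.707, 0.002, 0.001]
force: [-1.2, -1.5, 6.7]
width: 0.0285
grasp_force: 59.1
```

>>> send_rows(
  moves=[
    {"ax": 0,"ay": 0,"az": 0,"tx": 0,"ty": 0,"tz": -0.02,"jaw": 0.025},
    {"ax": 0,"ay": 0,"az": 0,"tx": 0,"ty": 0,"tz": -0.04,"jaw": 0.025},
    {"ax": 0,"ay": 0,"az": 0,"tx": 0,"ty": 0,"tz": -0.04,"jaw": 0.025},
    {"ax": 0,"ay": 0,"az": 0,"tx": 0,"ty": 0,"tz": -0.02,"jaw": 0.025},
  ],
)

```text
clock: 8.9
tcp_pos: [0.6624, 0.2026, 0.1636]
ee_rot: [0.707, 0.707, 0.003, 0.002]
force: [0.3, 0.1, -0.9]
width: 0.0288
grasp_force: 59.2
```

>>> send_rows(
  moves=[
    {"ax": 0,"ay": 0,"az": 0,"tx": -0.03,"ty": -0.025,"tz": 0,"jaw": 0.025},
    {"ax": 0,"ay": 0,"az": 0,"tx": -0.037,"ty": -0.03,"tz": 0,"jaw": 0.025},
    {"ax": 0,"ay": 0,"az": 0,"tx": -0.037,"ty": -0.03,"tz": 0,"jaw": 0.025},
    {"ax": 0,"ay": 0,"az": 0,"tx": -0.037,"ty": -0.03,"tz": 0,"jaw": 0.025},
    {"ax": 0,"ay": 0,"az": 0,"tx": -0.037,"ty": -0.03,"tz": 0,"jaw": 0.025},
    {"ax": 0,"ay": 0,"az": 0,"tx": -0.037,"ty": -0.03,"tz": 0,"jaw": 0.025},
    {"ax": 0,"ay": 0,"az": 0,"tx": -0.037,"ty": -0.03,"tz": 0,"jaw": 0.025},
    {"ax": 0,"ay": 0,"az": 0,"tx": -0.023,"ty": -0.023,"tz": 0,"jaw": 0.025},
  ],
)

```text
clock: 9.7
tcp_pos: [0.4319, -0.0743, 0.1592]
ee_rot: [0.708, 0.707, 0.0, 0.001]
force: [0.8, -0.3, -0.8]
width: 0.0289
grasp_force: 59.5
```

>>> send_rows(
  moves=[
    {"ax": 0,"ay": 0,"az": 0,"tx": 0,"ty": 0,"tz": 0.03,"jaw": 0.025},
    {"ax": 0,"ay": 0,"az": 0,"tx": 0,"ty": 0,"tz": 0.03,"jaw": 0.025},
    {"ax": 0,"ay": 0,"az": 0,"tx": 0,"ty": 0,"tz": 0.03,"jaw": 0.025},
    {"ax": 0,"ay": 0,"az": 0,"tx": 0,"ty": 0,"tz": 0.015,"jaw": 0.025},
    {"ax": 0,"ay": 0,"az": 0,"tx": 0,"ty": 0,"tz": 0,"jaw": 0.025},
    {"ax": 0,"ay": 0,"az": 0,"tx": 0,"ty": 0,"tz": 0,"jaw": 0.025},
  ],
)

```text
clock: 10.3
tcp_pos: [0.4338, -0.0728, 0.0543]
ee_rot: [0.707, 0.707, 0.0, 0.001]
force: [-0.0, -0.7, 0.1]
width: 0.0287
grasp_force: 59.5
```

```bash
python3 - <<'E'
from rig import arm;from h import *
i=shot(arm,"w4");wblue(i,[.077])
E
```

```text
blue 630 387 15.1 [[0.7475, -0.2281]]
blue 321 291 38.4 [[0.4334, -0.0694]]
blue 552 124 54.9 [[0.5262, -0.001]]
```

View pics/w4.png

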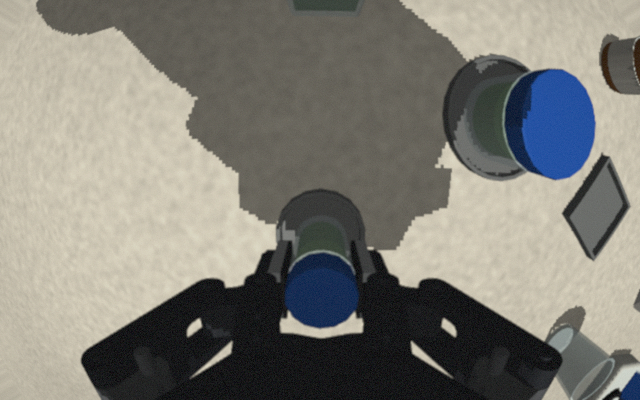

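The vial cap (321,291) is over the small tray, whose rim is around (321,225). I shift about 2 mm, lower it and release.

>>> send_rows(
  moves=[
    {"ax": 0,"ay": 0,"az": 0,"tx": -0.002,"ty": 0.001,"tz": 0.004,"jaw": 0.025},
    {"ax": 0,"ay": 0,"az": 0,"tx": 0,"ty": 0,"tz": 0.004,"jaw": 0.025},
    {"ax": 0,"ay": 0,"az": 0,"tx": 0,"ty": 0,"tz": 0.002,"jaw": 0.025},
    {"ax": 0,"ay": 0,"az": 0,"tx": 0,"ty": 0,"tz": 0,"jaw": 0.025},
    {"ax": 0,"ay": 0,"az": 0,"tx": 0,"ty": 0,"tz": 0,"jaw": 0.025},
  ],
)

```text
clock: 10.85
tcp_pos: [0.4347, -0.0749, 0.0449]
ee_rot: [0.707, 0.707, 0.0, 0.001]
force: [-6.5, 0.2, 22.6]
width: 0.0288
grasp_force: 61.6
```

>>> send_rows(
  moves=[
    {"ax": 0,"ay": 0,"az": 0,"tx": 0,"ty": 0,"tz": 0,"jaw": 0.035},
    {"ax": 0,"ay": 0,"az": 0,"tx": 0,"ty": 0,"tz": 0,"jaw": 0.05},
    {"ax": 0,"ay": 0,"az": 0,"tx": 0,"ty": 0,"tz": 0,"jaw": 0.07},
    {"ax": 0,"ay": 0,"az": 0,"tx": 0,"ty": 0,"tz": 0,"jaw": 0.085},
    {"ax": 0,"ay": 0,"az": 0,"tx": 0,"ty": 0,"tz": -0.03,"jaw": 0.085},
    {"ax": 0,"ay": 0,"az": 0,"tx": 0,"ty": 0,"tz": -0.04,"jaw": 0.085},
    {"ax": 0,"ay": 0,"az": 0,"tx": 0,"ty": 0,"tz": -0.05,"jaw": 0.085},
    {"ax": 0,"ay": 0,"az": 0,"tx": 0,"ty": 0,"tz": -0.04,"jaw": 0.085},
  ],
)

```text
clock: 11.65
tcp_pos: [0.4342, -0.0745, 0.2057]
ee_rot: [0.707, 0.707, 0.0, 0.001]
force: [0.6, -0.1, -0.5]
width: 0.0851
grasp_force: 0.0
```

>>> send_rows(
  moves=[
    {"ax": 0,"ay": 0,"az": 0,"tx": 0.04,"ty": 0.001,"tz": 0,"jaw": 0.085},
    {"ax": 0,"ay": 0,"az": 0,"tx": 0.04,"ty": 0.001,"tz": 0,"jaw": 0.085},
    {"ax": 0,"ay": 0,"az": 0,"tx": 0.04,"ty": 0,"tz": 0,"jaw": 0.085},
    {"ax": 0,"ay": 0,"az": 0,"tx": 0.03,"ty": 0,"tz": 0,"jaw": 0.085},
    {"ax": 0,"ay": 0,"az": 0,"tx": 0,"ty": 0,"tz": 0,"jaw": 0.085},
    {"ax": 0,"ay": 0,"az": 0,"tx": 0,"ty": 0,"tz": 0,"jaw": 0.085},
  ],
)

```text
clock: 12.25
tcp_pos: [0.4362, 0.0757, 0.2031]
ee_rot: [0.707, 0.707, -0.0, -0.0]
force: [0.4, -0.9, -0.2]
width: 0.0851
grasp_force: 0.0
```

```bash
python3 - <<'E'
from rig import arm;from h import *
i=shot(arm,"w5");wblue(i,[.082,.068]);print(i["T"][:3,3])
E
```

```text
blue 320 334 12.7 [[0.4343, -0.0613], [0.4342, -0.0729]]
blue 409 269 10.0 [[0.5167, 0.0117], [0.5213, 0.0043]]
blue 620 323 78.6 [[0.9277, -0.1283], [0.9556, -0.1437]]
blue 436 259 19.0 [[0.5427, 0.0209], [0.5488, 0.014]]
blue 321 199 16.3 [[0.4359, 0.0778], [0.4359, 0.0741]]
blue 638 114 85.5 [[0.8254, 0.1895], [0.8475, 0.1921]]
[0.43576557 0.1428541  0.32864252]
```

View pics/w5.png

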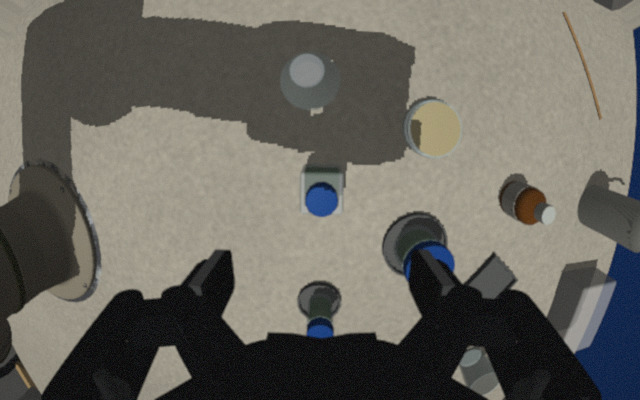

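The vial stands at (0.434,-0.073), centred. The bottle (321,199) is at (0.436,0.078) and its sides are aligned with the world axes. Next I grasp it.

>>> send_rows(
  moves=[
    {"ax": 0,"ay": 0,"az": 0,"tx": 0.002,"ty": 0,"tz": 0.04,"jaw": 0.085},
    {"ax": 0,"ay": 0,"az": 0,"tx": 0,"ty": 0,"tz": 0.045,"jaw": 0.085},
    {"ax": 0,"ay": 0,"az": 0,"tx": 0,"ty": 0,"tz": 0.045,"jaw": 0.085},
    {"ax": 0,"ay": 0,"az": 0,"tx": 0,"ty": 0,"tz": 0.03,"jaw": 0.085},
    {"ax": 0,"ay": 0,"az": 0,"tx": 0,"ty": 0,"tz": 0.007,"jaw": 0.08},
    {"ax": 0,"ay": 0,"az": 0,"tx": 0,"ty": 0,"tz": 0,"jaw": 0.065},
    {"ax": 0,"ay": 0,"az": 0,"tx": 0,"ty": 0,"tz": 0,"jaw": 0.05},
    {"ax": 0,"ay": 0,"az": 0,"tx": 0,"ty": 0,"tz": 0,"jaw": 0.035},
  ],
)

```text
clock: 13.1
tcp_pos: [0.4373, 0.0772, 0.0379]
ee_rot: [0.707, 0.707, 0.001, 0.001]
force: [-1.7, -1.5, 8.0]
width: 0.0393
grasp_force: 59.9
```

>>> send_rows(
  moves=[
    {"ax": 0,"ay": 0,"az": 0,"tx": 0,"ty": 0,"tz": 0,"jaw": 0.035},
    {"ax": 0,"ay": 0,"az": 0,"tx": 0,"ty": 0,"tz": 0,"jaw": 0.035},
    {"ax": 0,"ay": 0,"az": 0,"tx": 0,"ty": 0,"tz": 0,"jaw": 0.035},
    {"ax": 0,"ay": 0,"az": 0,"tx": 0,"ty": 0,"tz": 0,"jaw": 0.035},
  ],
)

```text
clock: 13.5
tcp_pos: [0.4373, 0.0772, 0.0379]
ee_rot: [0.707, 0.707, 0.001, 0.001]
force: [-0.5, -1.6, 6.3]
width: 0.0393
grasp_force: 60.9
```

The tray's sides lie at 49.5°, so the tool needs az = +40.5° in total. I lift, carry, then turn.

>>> send_rows(
  moves=[
    {"ax": 0,"ay": 0,"az": 0,"tx": 0,"ty": 0,"tz": -0.02,"jaw": 0.035},
    {"ax": 0,"ay": 0,"az": 0,"tx": 0,"ty": 0,"tz": -0.04,"jaw": 0.035},
    {"ax": 0,"ay": 0,"az": 0,"tx": 0,"ty": 0,"tz": -0.04,"jaw": 0.035},
    {"ax": 0,"ay": 0,"az": 0,"tx": 0,"ty": 0,"tz": -0.02,"jaw": 0.035},
  ],
)

```text
clock: 13.9
tcp_pos: [0.4373, 0.0775, 0.1604]
ee_rot: [0.707, 0.707, 0.002, 0.002]
force: [0.6, -0.4, -2.2]
width: 0.0394
grasp_force: 60.9
```

>>> send_rows(
  moves=[
    {"ax": 0,"ay": 0,"az": 0,"tx": -0.015,"ty": 0.025,"tz": 0,"jaw": 0.035},
    {"ax": 0,"ay": 0,"az": 0,"tx": -0.02,"ty": 0.035,"tz": 0,"jaw": 0.035},
    {"ax": 0,"ay": 0,"az": 0,"tx": -0.02,"ty": 0.035,"tz": 0,"jaw": 0.035},
    {"ax": 0,"ay": 0,"az": 0,"tx": -0.02,"ty": 0.035,"tz": 0,"jaw": 0.035},
    {"ax": 0,"ay": 0,"az": 0,"tx": -0.02,"ty": 0.035,"tz": 0,"jaw": 0.035},
    {"ax": 0,"ay": 0,"az": 0,"tx": -0.02,"ty": 0.035,"tz": 0,"jaw": 0.035},
    {"ax": 0,"ay": 0,"az": 0,"tx": -0.021,"ty": 0.026,"tz": 0,"jaw": 0.035},
    {"ax": 0,"ay": 0,"az": 0,"tx": 0,"ty": 0,"tz": 0,"jaw": 0.035},
  ],
)

```text
clock: 14.7
tcp_pos: [0.664, -0.0613, 0.1565]
ee_rot: [0.708, 0.706, 0.0, 0.001]
force: [0.3, -0.1, -1.9]
width: 0.0392
grasp_force: 61.3
```

>>> send_rows(
  moves=[
    {"ax": 0,"ay": 0,"az": 6.75,"tx": 0,"ty": 0,"tz": 0,"jaw": 0.035},
    {"ax": 0,"ay": 0,"az": 6.75,"tx": 0,"ty": 0,"tz": 0,"jaw": 0.035},
    {"ax": 0,"ay": 0,"az": 6.75,"tx": 0,"ty": 0,"tz": 0,"jaw": 0.035},
    {"ax": 0,"ay": 0,"az": 6.75,"tx": 0,"ty": 0,"tz": 0,"jaw": 0.035},
    {"ax": 0,"ay": 0,"az": 6.75,"tx": 0,"ty": 0,"tz": 0,"jaw": 0.035},
    {"ax": 0,"ay": 0,"az": 6.75,"tx": 0,"ty": 0,"tz": 0,"jaw": 0.035},
    {"ax": 0,"ay": 0,"az": 0,"tx": 0,"ty": 0,"tz": 0,"jaw": 0.035},
  ],
)

```text
clock: 15.4
tcp_pos: [0.6619, -0.0582, 0.1573]
ee_rot: [0.908, 0.418, 0.0, 0.0]
force: [0.9, 0.0, -1.4]
width: 0.0394
grasp_force: 61.1
```

```bash
python3 - <<'E'
from rig import arm;from h import *
i=shot(arm,"w6");s=arm.get_state();print(s["tcp_pos"],R.from_quat(s["ee_rot"]).as_matrix()[:2,0]);wblue(i,[.2]);wgrey(i,.008)
E
```

```text
[ 0.66198366 -0.05823837  0.15720007] [0.64759126 0.76198781]
blue 322 318 40.6 [[0.6654, -0.0545]]
blue 175 242 30.9 [[0.6474, -0.0046]]
blue 574 178 189.5 [[0.7644, -0.0758]]
grey [195. 325.] c 0.4376 -0.0821 dims 0.03 0.0727 ang 88.9
grey [410. 263.] c 0.6862 -0.1719 dims 0.0279 0.0392 ang 58.0
grey [376. 265.] c 0.6581 -0.1482 dims 0.0557 0.0214 ang 68.3
grey [546. 257.] c 0.8328 -0.3198 dims 0.1284 0.0814 ang 74.4
grey [304. 241.] c 0.6182 -0.0805 dims 0.0634 0.1218 ang 73.1
grey [393.   6.] c 0.8255 0.0301 dims 0.0191 0.0573 ang 55.6
```

View pics/w6.png

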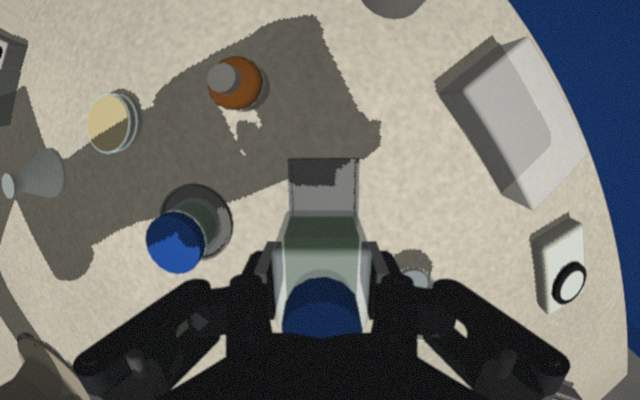

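The bottle (322,318) lines up with the tray sides at columns 289 and 357, so I lower it.

>>> send_rows(
  moves=[
    {"ax": 0,"ay": 0,"az": 0,"tx": 0,"ty": 0.001,"tz": 0.03,"jaw": 0.035},
    {"ax": 0,"ay": 0,"az": 0,"tx": 0,"ty": 0,"tz": 0.03,"jaw": 0.035},
    {"ax": 0,"ay": 0,"az": 0,"tx": 0,"ty": 0,"tz": 0.03,"jaw": 0.035},
    {"ax": 0,"ay": 0,"az": 0,"tx": 0,"ty": 0,"tz": 0.013,"jaw": 0.035},
    {"ax": 0,"ay": 0,"az": 0,"tx": 0,"ty": 0,"tz": 0,"jaw": 0.035},
    {"ax": 0,"ay": 0,"az": 0,"tx": 0,"ty": 0,"tz": 0,"jaw": 0.035},
  ],
)

```text
clock: 16.05
tcp_pos: [0.6637, -0.0594, 0.0549]
ee_rot: [0.908, 0.419, 0.001, 0.001]
force: [-0.7, -0.1, -1.6]
width: 0.0391
grasp_force: 61.2
```

```bash
python3 - <<'E'
from rig import arm;from h import *
s=arm.get_state();i=shot(arm,"w7");M=R.from_quat(s["ee_rot"]).as_matrix();print(s["tcp_pos"])
c=np.array([.663,-.0585,.01])
for a in(-.032,.032):
  for b in(-.032,.032):
    q=wproj(i,c+M[:,0]*a+M[:,1]*b);print(q.round(1));cv2.circle(i["frame"],tuple(int(k) for k in q.round()),2,(0,0,255),-1)
cv2.imwrite("pics/w7b.png",i["frame"])
E
```

```text
[ 0.66369545 -0.05938298  0.0549199 ]
[268.8 281.4]
[369.6 281.6]
[262.6 182.1]
[375.4 182.1]
```

View pics/w7b.png

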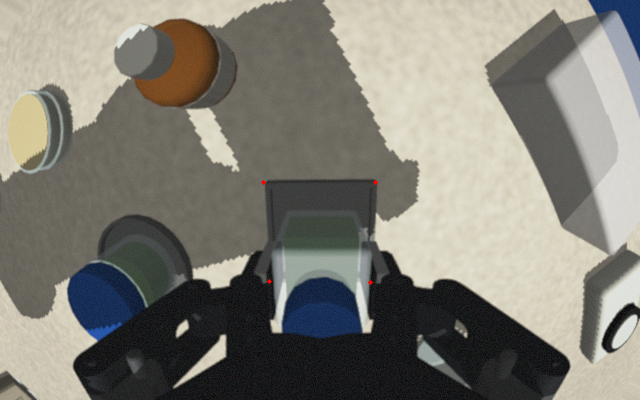

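The predicted rim corners (264,182) and (375,182) coincide with the tray. I lower the last 14 mm and release.

>>> send_rows(
  moves=[
    {"ax": 0,"ay": 0,"az": 0,"tx": 0,"ty": 0,"tz": 0.006,"jaw": 0.035},
    {"ax": 0,"ay": 0,"az": 0,"tx": 0,"ty": 0,"tz": 0.005,"jaw": 0.035},
    {"ax": 0,"ay": 0,"az": 0,"tx": 0,"ty": 0,"tz": 0.003,"jaw": 0.035},
    {"ax": 0,"ay": 0,"az": 0,"tx": 0,"ty": 0,"tz": 0,"jaw": 0.035},
    {"ax": 0,"ay": 0,"az": 0,"tx": 0,"ty": 0,"tz": 0,"jaw": 0.035},
  ],
)

```text
clock: 16.6
tcp_pos: [0.6631, -0.0592, 0.041]
ee_rot: [0.908, 0.419, 0.0, 0.0]
force: [-6.4, 1.3, 10.5]
width: 0.0392
grasp_force: 62.7
```

>>> send_rows(
  moves=[
    {"ax": 0,"ay": 0,"az": 0,"tx": 0,"ty": 0,"tz": 0,"jaw": 0.045},
    {"ax": 0,"ay": 0,"az": 0,"tx": 0,"ty": 0,"tz": 0,"jaw": 0.055},
    {"ax": 0,"ay": 0,"az": 0,"tx": 0,"ty": 0,"tz": 0,"jaw": 0.07},
    {"ax": 0,"ay": 0,"az": 0,"tx": 0,"ty": 0,"tz": 0,"jaw": 0.085},
    {"ax": 0,"ay": 0,"az": 0,"tx": 0,"ty": 0,"tz": -0.03,"jaw": 0.085},
    {"ax": 0,"ay": 0,"az": 0,"tx": 0,"ty": 0,"tz": -0.05,"jaw": 0.085},
    {"ax": 0,"ay": 0,"az": 0,"tx": 0,"ty": 0,"tz": -0.05,"jaw": 0.085},
    {"ax": 0,"ay": 0,"az": 0,"tx": 0,"ty": 0,"tz": -0.05,"jaw": 0.085},
  ],
)

```text
clock: 17.4
tcp_pos: [0.6627, -0.0592, 0.2213]
ee_rot: [0.908, 0.418, -0.0, -0.0]
force: [0.8, 0.4, 0.1]
width: 0.0851
grasp_force: 0.0
```

>>> send_rows(
  moves=[
    {"ax": 0,"ay": 0,"az": -6.75,"tx": 0,"ty": 0,"tz": -0.02,"jaw": 0.085},
    {"ax": 0,"ay": 0,"az": -6.75,"tx": 0,"ty": 0,"tz": 0,"jaw": 0.085},
    {"ax": 0,"ay": 0,"az": -6.75,"tx": 0,"ty": 0,"tz": 0,"jaw": 0.085},
    {"ax": 0,"ay": 0,"az": -6.75,"tx": 0,"ty": 0,"tz": 0,"jaw": 0.085},
    {"ax": 0,"ay": 0,"az": -6.75,"tx": 0,"ty": 0,"tz": 0,"jaw": 0.085},
    {"ax": 0,"ay": 0,"az": -6.75,"tx": 0,"ty": 0,"tz": 0,"jaw": 0.085},
    {"ax": 0,"ay": 0,"az": 0,"tx": 0,"ty": 0,"tz": 0,"jaw": 0.085},
  ],
)

```text
clock: 18.1
tcp_pos: [0.663, -0.0593, 0.2392]
ee_rot: [0.707, 0.707, -0.0, -0.0]
force: [-0.6, 0.2, -0.7]
width: 0.0849
grasp_force: 0.0
```

```bash
python3 - <<'E'
from rig import arm;from h import *
i=shot(arm,"w8");wblue(i,[.085,.064]);print(arm.get_state()["tcp_pos"])
E
```

```text
blue 493 376 26.1 [[0.9185, -0.3357], [0.9377, -0.3615]]
blue 126 203 11.4 [[0.451, -0.0696], [0.4351, -0.0754]]
blue 321 192 14.6 [[0.6624, -0.0584], [0.6624, -0.0634]]
blue 208 131 25.3 [[0.5569, 0.0007], [0.549, 0.0002]]
blue 583 200 207.2 [[0.9886, -0.0646], [1.013, -0.07]]
[ 0.66299846 -0.05928129  0.23916287]
```

All three are in place: bottle at (0.662,-0.058), vial at (0.435,-0.075), jar at (0.549,0.000). Now the tube.

>>> send_rows(
  moves=[
    {"ax": 0,"ay": 0,"az": 0,"tx": 0.04,"ty": -0.026,"tz": 0,"jaw": 0.085},
    {"ax": 0,"ay": 0,"az": 0,"tx": 0.04,"ty": -0.026,"tz": 0,"jaw": 0.085},
    {"ax": 0,"ay": 0,"az": 0,"tx": 0.04,"ty": -0.026,"tz": 0,"jaw": 0.085},
    {"ax": 0,"ay": 0,"az": 0,"tx": 0.04,"ty": -0.026,"tz": 0,"jaw": 0.085},
    {"ax": 0,"ay": 0,"az": 0,"tx": 0.04,"ty": -0.026,"tz": 0,"jaw": 0.085},
    {"ax": 0,"ay": 0,"az": 0,"tx": 0.04,"ty": -0.026,"tz": 0,"jaw": 0.085},
    {"ax": 0,"ay": 0,"az": 0,"tx": 0.04,"ty": -0.026,"tz": 0,"jaw": 0.085},
    {"ax": 0,"ay": 0,"az": 0,"tx": 0.04,"ty": -0.026,"tz": 0,"jaw": 0.085},
  ],
)

```text
clock: 18.95
tcp_pos: [0.4539, 0.2622, 0.2395]
ee_rot: [0.709, 0.706, 0.0, 0.0]
force: [0.5, 0.4, 0.3]
width: 0.0849
grasp_force: 0.0
```

>>> send_rows(
  moves=[
    {"ax": 0,"ay": 0,"az": 0,"tx": 0.04,"ty": -0.026,"tz": 0,"jaw": 0.085},
    {"ax": 0,"ay": 0,"az": 0,"tx": 0.04,"ty": -0.026,"tz": 0,"jaw": 0.085},
    {"ax": 0,"ay": 0,"az": 0,"tx": 0.015,"ty": -0.003,"tz": 0,"jaw": 0.085},
    {"ax": 0,"ay": 0,"az": 0,"tx": 0,"ty": 0,"tz": 0,"jaw": 0.06},
    {"ax": 0,"ay": 0,"az": 0,"tx": 0,"ty": 0,"tz": 0,"jaw": 0.06},
  ],
)

```text
clock: 19.45
tcp_pos: [0.4007, 0.3553, 0.2392]
ee_rot: [0.708, 0.706, -0.0, 0.0]
force: [0.3, -0.4, -0.3]
width: 0.0605
grasp_force: 0.0
```

```bash
python3 - <<'E'
from rig import arm;from h import *
i=shot(arm,"w9");wblue(i,[.127]);print(arm.get_state()["tcp_pos"])
E
```

```text
blue 586 398 10.5 [[0.9037, -0.0307]]
blue 621 296 104.4 [[0.8344, 0.2157]]
blue 319 200 13.4 [[0.3987, 0.3592]]
blue 636 153 13.7 [[0.7778, 0.4188]]
blue 636 99 12.3 [[0.7714, 0.4831]]
blue 294 92 12.7 [[0.3796, 0.4434]]
blue 636 47 36.2 [[0.7744, 0.5486]]
[0.40093969 0.35492806 0.23917506]
```

View pics/w9.png

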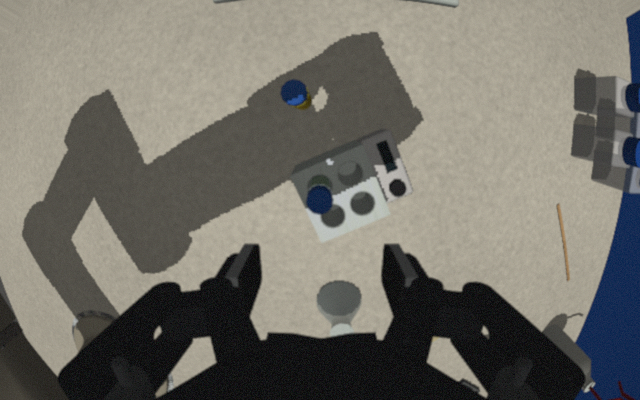

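The tube cap (319,200) is in the block's near-left well at about (0.3995,0.358); the amber decoy (294,92) is 85 mm away. I descend onto the tube.

>>> send_rows(
  moves=[
    {"ax": 0,"ay": 0,"az": 0,"tx": 0.003,"ty": -0.001,"tz": 0.03,"jaw": 0.06},
    {"ax": 0,"ay": 0,"az": 0,"tx": 0,"ty": 0,"tz": 0.04,"jaw": 0.06},
    {"ax": 0,"ay": 0,"az": 0,"tx": 0,"ty": 0,"tz": 0.04,"jaw": 0.06},
    {"ax": 0,"ay": 0,"az": 0,"tx": 0,"ty": 0,"tz": 0.023,"jaw": 0.06},
    {"ax": 0,"ay": 0,"az": 0,"tx": 0,"ty": 0,"tz": 0,"jaw": 0.06},
    {"ax": 0,"ay": 0,"az": 0,"tx": 0,"ty": 0,"tz": 0,"jaw": 0.05},
    {"ax": 0,"ay": 0,"az": 0,"tx": 0,"ty": 0,"tz": 0,"jaw": 0.04},
  ],
)

```text
clock: 20.2
tcp_pos: [0.4003, 0.3589, 0.108]
ee_rot: [0.708, 0.707, 0.001, 0.0]
force: [0.6, 0.8, -0.3]
width: 0.0406
grasp_force: 0.0
```

```bash
python3 - <<'E'
from rig import arm;from h import *
i=shot(arm,"w10");wblue(i,[.127]);s=arm.get_state();print(s["tcp_pos"],s["width"],s["force"])
E
```

```text
blue 632 362 37.6 [[0.6847, 0.2452]]
blue 319 285 28.7 [[0.3989, 0.3627]]
blue 267 74 27.2 [[0.3814, 0.4422]]
[0.40014719 0.35896141 0.10795747] 0.03963430379693702 [-0.06657    -0.59754922 -0.05767118]
```

View pics/w10.png

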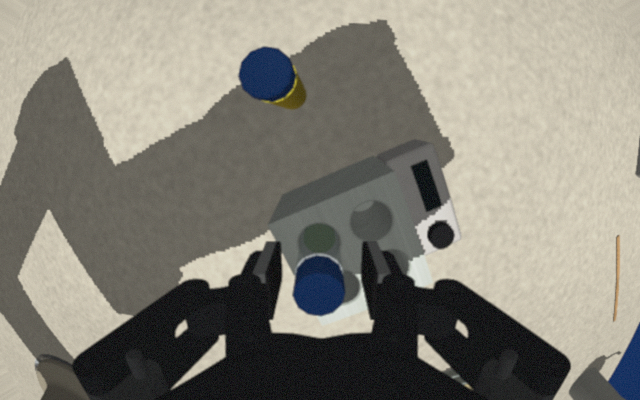

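The cap (319,285) sits between the pads at columns 280 and 362. I shift about 1 mm and close.

>>> send_rows(
  moves=[
    {"ax": 0,"ay": 0,"az": 0,"tx": 0.001,"ty": -0.001,"tz": 0.001,"jaw": 0.033},
    {"ax": 0,"ay": 0,"az": 0,"tx": 0,"ty": 0,"tz": 0,"jaw": 0.027},
    {"ax": 0,"ay": 0,"az": 0,"tx": 0,"ty": 0,"tz": 0,"jaw": 0.022},
    {"ax": 0,"ay": 0,"az": 0,"tx": 0,"ty": 0,"tz": 0,"jaw": 0.016},
    {"ax": 0,"ay": 0,"az": 0,"tx": 0,"ty": 0,"tz": 0,"jaw": 0.016},
    {"ax": 0,"ay": 0,"az": 0,"tx": 0,"ty": 0,"tz": 0,"jaw": 0.016},
    {"ax": 0,"ay": 0,"az": 0,"tx": 0,"ty": 0,"tz": 0,"jaw": 0.016},
    {"ax": 0,"ay": 0,"az": 0,"tx": 0,"ty": 0,"tz": 0,"jaw": 0.016},
  ],
)

```text
clock: 21.05
tcp_pos: [0.3986, 0.36, 0.1058]
ee_rot: [0.707, 0.707, 0.001, 0.0]
force: [0.4, -0.1, 6.4]
width: 0.0206
grasp_force: 58.7
```

Low side force, so I lift straight up slowly.

>>> send_rows(
  moves=[
    {"ax": 0,"ay": 0,"az": 0,"tx": 0,"ty": 0,"tz": -0.008,"jaw": 0.016},
    {"ax": 0,"ay": 0,"az": 0,"tx": 0,"ty": 0,"tz": -0.01,"jaw": 0.016},
    {"ax": 0,"ay": 0,"az": 0,"tx": 0,"ty": 0,"tz": -0.01,"jaw": 0.016},
    {"ax": 0,"ay": 0,"az": 0,"tx": 0,"ty": 0,"tz": -0.01,"jaw": 0.016},
    {"ax": 0,"ay": 0,"az": 0,"tx": 0,"ty": 0,"tz": -0.01,"jaw": 0.016},
    {"ax": 0,"ay": 0,"az": 0,"tx": 0,"ty": 0,"tz": -0.01,"jaw": 0.016},
    {"ax": 0,"ay": 0,"az": 0,"tx": 0,"ty": 0,"tz": -0.01,"jaw": 0.016},
    {"ax": 0,"ay": 0,"az": 0,"tx": 0,"ty": 0,"tz": -0.015,"jaw": 0.016},
  ],
)

```text
clock: 21.85
tcp_pos: [0.3979, 0.3597, 0.1887]
ee_rot: [0.707, 0.707, -0.001, -0.0]
force: [0.2, 0.5, -1.2]
width: 0.0205
grasp_force: 59.0
```

>>> send_rows(
  moves=[
    {"ax": 0,"ay": 0,"az": 0,"tx": 0,"ty": 0,"tz": -0.03,"jaw": 0.016},
    {"ax": 0,"ay": 0,"az": 0,"tx": 0,"ty": 0,"tz": -0.03,"jaw": 0.016},
    {"ax": 0,"ay": 0,"az": 0,"tx": 0,"ty": 0,"tz": 0,"jaw": 0.016},
  ],
)

```text
clock: 22.15
tcp_pos: [0.3992, 0.3605, 0.2526]
ee_rot: [0.707, 0.707, 0.003, 0.001]
force: [0.2, 0.2, -0.5]
width: 0.0206
grasp_force: 59.1
```

```bash
python3 - <<'E'
from rig import arm;from h import *;import pickle
d=pickle.load(open("d0.pkl","rb"))
i=arm.get_image("scene");C=cloud(i);s=arm.get_state();print(s["tcp_pos"],s["width"],s["grasp_force"])
# cup rim: points with z .038-.05 near cup, in scene & top
for n,j in (("scene",i),("scene0",d["scene"]),("top",d["top"])):
    C=cloud(j);m=(C[...,2]>.038)&(C[...,2]<.052)&(np.hypot(C[...,0]-.43,C[...,1]+.205)<.04)
    P=C[m][:,:2].astype(np.float32);(c,r)=cv2.minEnclosingCircle(P);print(n,m.sum(),np.round(c,4),round(r,4),P.mean(0).round(4),C[m][:,2].max())
cv2.imwrite("pics/s3.png",cv2.resize(i["frame"][60:320,200:540],None,fx=2.2,fy=2.2))
E
```

```text
[0.39860411 0.36012892 0.25020645] 0.02068878231356017 59.067633748054504
scene 100 [ 0.4324 -0.2011] 0.0251 [ 0.4324 -0.2004] 0.05063041133809976
scene0 101 [ 0.4321 -0.2012] 0.0256 [ 0.4325 -0.2008] 0.05093218138190214
top 95 [ 0.4283 -0.2005] 0.0242 [ 0.4278 -0.2009] 0.04807518439213787
```

View pics/s3.png

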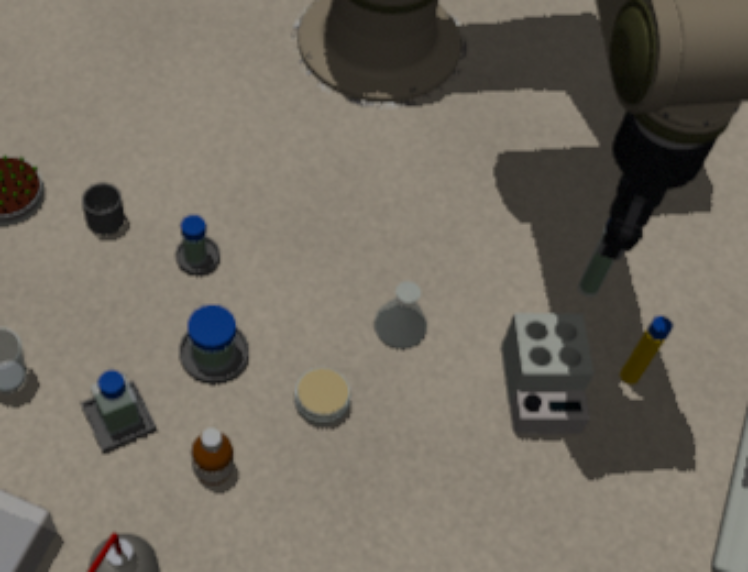

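The tube is out and the three samples stand in their trays. The cup is at (0.430,-0.201). I carry the tube there.

>>> send_rows(
  moves=[
    {"ax": 0,"ay": 0,"az": 0,"tx": -0.025,"ty": 0.002,"tz": 0,"jaw": 0.016},
    {"ax": 0,"ay": 0,"az": 0,"tx": -0.035,"ty": 0.003,"tz": 0,"jaw": 0.016},
    {"ax": 0,"ay": 0,"az": 0,"tx": -0.04,"ty": 0.003,"tz": 0,"jaw": 0.016},
    {"ax": 0,"ay": 0,"az": 0,"tx": -0.04,"ty": 0.003,"tz": 0,"jaw": 0.016},
    {"ax": 0,"ay": 0,"az": 0,"tx": -0.04,"ty": 0.003,"tz": 0,"jaw": 0.016},
    {"ax": 0,"ay": 0,"az": 0,"tx": -0.04,"ty": 0.003,"tz": 0,"jaw": 0.016},
    {"ax": 0,"ay": 0,"az": 0,"tx": -0.04,"ty": 0.003,"tz": 0,"jaw": 0.016},
    {"ax": 0,"ay": 0,"az": 0,"tx": -0.04,"ty": 0.003,"tz": 0,"jaw": 0.016},
  ],
)

```text
clock: 23.0
tcp_pos: [0.4204, 0.0583, 0.2475]
ee_rot: [0.707, 0.707, -0.001, -0.001]
force: [-0.1, -0.1, -0.0]
width: 0.0209
grasp_force: 59.0
```

>>> send_rows(
  moves=[
    {"ax": 0,"ay": 0,"az": 0,"tx": -0.04,"ty": 0.003,"tz": 0,"jaw": 0.016},
    {"ax": 0,"ay": 0,"az": 0,"tx": -0.04,"ty": 0.003,"tz": 0,"jaw": 0.016},
    {"ax": 0,"ay": 0,"az": 0,"tx": -0.04,"ty": 0.002,"tz": 0,"jaw": 0.016},
    {"ax": 0,"ay": 0,"az": 0,"tx": -0.04,"ty": 0,"tz": 0,"jaw": 0.016},
    {"ax": 0,"ay": 0,"az": 0,"tx": -0.04,"ty": 0,"tz": 0,"jaw": 0.016},
    {"ax": 0,"ay": 0,"az": 0,"tx": -0.04,"ty": 0,"tz": 0,"jaw": 0.016},
    {"ax": 0,"ay": 0,"az": 0,"tx": -0.021,"ty": 0,"tz": 0,"jaw": 0.016},
    {"ax": 0,"ay": 0,"az": 0,"tx": 0,"ty": 0,"tz": 0,"jaw": 0.016},
  ],
)

```text
clock: 23.8
tcp_pos: [0.4283, -0.2031, 0.2471]
ee_rot: [0.708, 0.706, -0.0, -0.001]
force: [-0.7, 1.1, -0.5]
width: 0.0209
grasp_force: 59.0
```

```bash
python3 - <<'E'
from rig import arm;from h import *
i=shot(arm,"w11");s=arm.get_state();print(s["tcp_pos"],s["width"])
for r,z,col in((.024,.045,(0,0,255)),(.011,.158,(0,255,0))):
  cx,cy=(.4303,-.2008) if r>.02 else (s["tcp_pos"][0],s["tcp_pos"][1]+.001)
  for t in np.linspace(0,6.28,24):
    q=wproj(i,[cx+r*np.cos(t),cy+r*np.sin(t),z]);cv2.circle(i["frame"],tuple(int(k) for k in q.round()),1,col,-1)
cv2.imwrite("pics/w11b.png",i["frame"][100:,170:470].repeat(2,0).repeat(2,1)[:600])
E
```

```text
[ 0.42839804 -0.20165738  0.24723504] 0.020619105736560547
```

View pics/w11b.png

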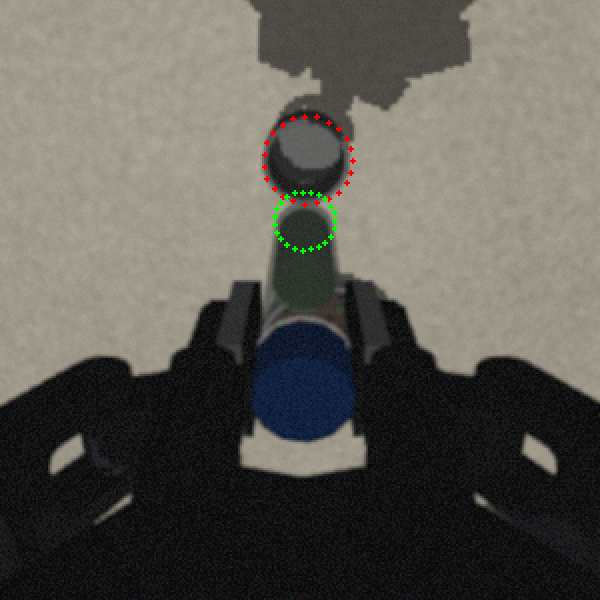

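The cup rim (red prediction, crop centre (309,160)) and the tube foot (305,218) both match prediction. I apply a 2 mm correction and lower.

>>> send_rows(
  moves=[
    {"ax": 0,"ay": 0,"az": 0,"tx": 0.001,"ty": 0.002,"tz": 0.025,"jaw": 0.016},
    {"ax": 0,"ay": 0,"az": 0,"tx": 0,"ty": 0,"tz": 0.03,"jaw": 0.016},
    {"ax": 0,"ay": 0,"az": 0,"tx": 0,"ty": 0,"tz": 0.03,"jaw": 0.016},
    {"ax": 0,"ay": 0,"az": 0,"tx": 0,"ty": 0,"tz": 0.02,"jaw": 0.016},
    {"ax": 0,"ay": 0,"az": 0,"tx": 0,"ty": 0,"tz": 0.02,"jaw": 0.016},
    {"ax": 0,"ay": 0,"az": 0,"tx": 0,"ty": 0,"tz": 0.01,"jaw": 0.016},
    {"ax": 0,"ay": 0,"az": 0,"tx": 0,"ty": 0,"tz": 0,"jaw": 0.016},
    {"ax": 0,"ay": 0,"az": 0,"tx": 0,"ty": 0,"tz": 0,"jaw": 0.016},
  ],
)

```text
clock: 24.65
tcp_pos: [0.4312, -0.1999, 0.1139]
ee_rot: [0.707, 0.707, 0.0, 0.0]
force: [-0.3, 0.0, 0.0]
width: 0.0209
grasp_force: 59.1
```

>>> send_rows(
  moves=[
    {"ax": 0,"ay": 0,"az": 0,"tx": 0,"ty": 0,"tz": 0.006,"jaw": 0.016},
    {"ax": 0,"ay": 0,"az": 0,"tx": 0,"ty": 0,"tz": 0.005,"jaw": 0.016},
    {"ax": 0,"ay": 0,"az": 0,"tx": 0,"ty": 0,"tz": 0.003,"jaw": 0.016},
    {"ax": 0,"ay": 0,"az": 0,"tx": 0,"ty": 0,"tz": 0,"jaw": 0.016},
    {"ax": 0,"ay": 0,"az": 0,"tx": 0,"ty": 0,"tz": 0,"jaw": 0.016},
  ],
)

```text
clock: 25.15
tcp_pos: [0.4309, -0.2002, 0.0993]
ee_rot: [0.707, 0.707, 0.0, -0.0]
force: [0.3, 0.2, -1.0]
width: 0.0207
grasp_force: 59.3
```

```bash
python3 - <<'E'
from rig import arm;from h import *
i=shot(arm,"w12");s=arm.get_state();print(s["tcp_pos"],s["force"])
cv2.imwrite("pics/w12b.png",i["frame"][120:370,170:470].repeat(2,0).repeat(2,1))
E
```

```text
[ 0.43096174 -0.20020071  0.09936098] [1.95740513 0.70393191 0.6449138 ]
```

View pics/w12b.png

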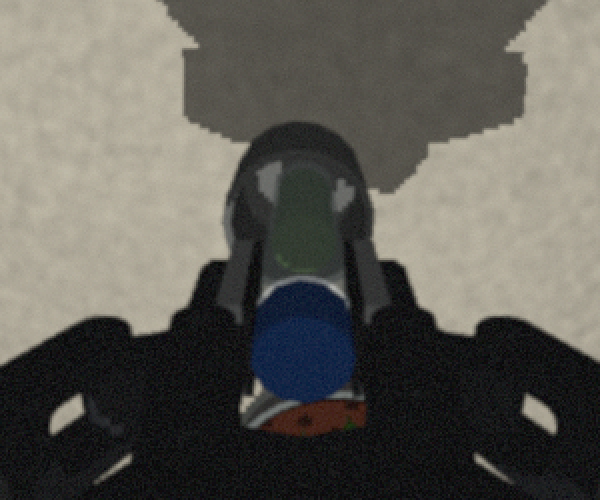

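The tube is inside the cup and centred, with cup columns 225–372 and the tube at 305. I lower slightly until contact.

>>> send_rows(
  moves=[
    {"ax": 0,"ay": 0,"az": 0,"tx": 0,"ty": 0,"tz": 0.001,"jaw": 0.016},
    {"ax": 0,"ay": 0,"az": 0,"tx": 0,"ty": 0,"tz": 0.001,"jaw": 0.016},
    {"ax": 0,"ay": 0,"az": 0,"tx": 0,"ty": 0,"tz": 0,"jaw": 0.016},
    {"ax": 0,"ay": 0,"az": 0,"tx": 0,"ty": 0,"tz": 0,"jaw": 0.016},
  ],
)

```text
clock: 25.6
tcp_pos: [0.4313, -0.2005, 0.0987]
ee_rot: [0.707, 0.707, 0.0, 0.001]
force: [-2.9, 2.3, 14.9]
width: 0.0205
grasp_force: 60.6
```

Contact, so I release and retreat straight up.

>>> send_rows(
  moves=[
    {"ax": 0,"ay": 0,"az": 0,"tx": 0,"ty": 0,"tz": 0,"jaw": 0.026},
    {"ax": 0,"ay": 0,"az": 0,"tx": 0,"ty": 0,"tz": 0,"jaw": 0.035},
    {"ax": 0,"ay": 0,"az": 0,"tx": 0,"ty": 0,"tz": 0,"jaw": 0.05},
    {"ax": 0,"ay": 0,"az": 0,"tx": 0,"ty": 0,"tz": 0,"jaw": 0.05},
    {"ax": 0,"ay": 0,"az": 0,"tx": 0,"ty": 0,"tz": -0.02,"jaw": 0.05},
    {"ax": 0,"ay": 0,"az": 0,"tx": 0,"ty": 0,"tz": -0.04,"jaw": 0.05},
    {"ax": 0,"ay": 0,"az": 0,"tx": 0,"ty": 0,"tz": -0.04,"jaw": 0.05},
    {"ax": 0,"ay": 0,"az": 0,"tx": 0,"ty": 0,"tz": -0.04,"jaw": 0.05},
  ],
)

```text
clock: 26.4
tcp_pos: [0.4307, -0.2, 0.2388]
ee_rot: [0.707, 0.707, -0.0, -0.0]
force: [0.5, -0.2, 0.0]
width: 0.0504
grasp_force: 0.0
```

>>> send_rows(
  moves=[
    {"ax": 0,"ay": 0,"az": 0,"tx": 0,"ty": 0,"tz": -0.02,"jaw": 0.05},
    {"ax": 0,"ay": 0,"az": 0,"tx": 0,"ty": 0,"tz": 0,"jaw": 0.05},
    {"ax": 0,"ay": 0,"az": 0,"tx": 0,"ty": 0,"tz": 0,"jaw": 0.05},
    {"ax": 0,"ay": 0,"az": 0,"tx": 0,"ty": 0,"tz": 0,"jaw": 0.05},
  ],
)

```text
clock: 26.8
tcp_pos: [0.4305, -0.1999, 0.2559]
ee_rot: [0.707, 0.707, -0.0, -0.001]
force: [-0.1, -0.1, -0.1]
width: 0.0501
grasp_force: 0.0
```

```bash
python3 - <<'E'
from rig import arm;from h import *
i=shot(arm,"w13");wblue(i,[.12,.085,.068,.064])
i=arm.get_image("scene");cv2.imwrite("pics/s4.png",cv2.resize(i["frame"][90:300,190:480],None,fx=2.6,fy=2.6))
E
```

```text
blue 323 199 11.9 [[0.4312, -0.2012], [0.4313, -0.2103], [0.4313, -0.2148], [0.4313, -0.2158]]
blue 527 70 11.7 [[0.6295, -0.071], [0.6562, -0.0627], [0.6691, -0.0587], [0.6722, -0.0578]]
blue 326 65 14.6 [[0.4338, -0.0857], [0.4342, -0.0794], [0.4345, -0.0763], [0.4345, -0.0756]]
blue 602 218 184.4 [[0.7817, -0.2247], [0.8287, -0.237], [0.8515, -0.243], [0.8569, -0.2444]]
blue 427 8 23.6 [[0.5231, -0.0271], [0.5355, -0.0129], [0.5415, -0.006], [0.5429, -0.0044]]
```

View pics/s4.png

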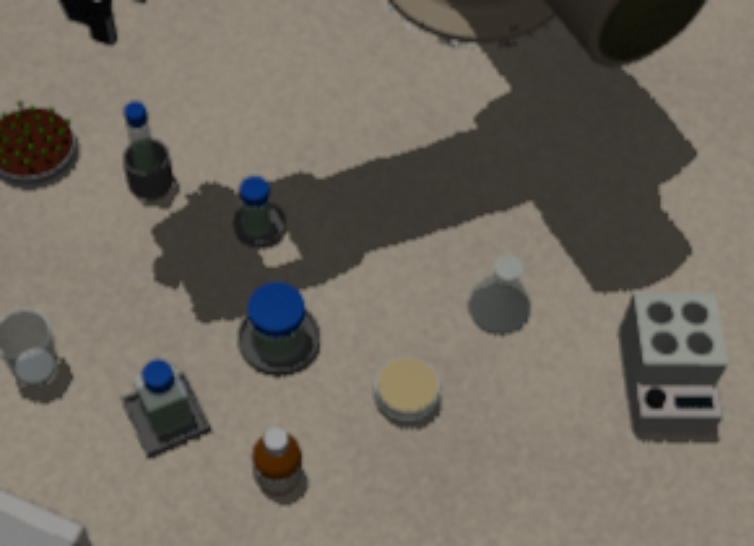

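All four samples stand upright in their holders: tube (148,150), vial (258,210), jar (278,325), bottle (165,405). The gripper is clear, so I hand in.

```bash
python3 -c "
from rig import arm
print(arm.hand_in())"
```

```text
the job is handed in; nothing more can be done
None
```

The job is handed in at about 27 s of the 120 s limit: jar, vial and square bottle went into their trays first, then the tube into the deep cup; the last pictures show all four upright, released and within about 4 mm of centre, but no verdict came back.

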